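Set the levelling foot of a bench viewer on its bearing plate

ROBOT

A 6-joint arm with a two-finger parallel gripper is mounted at the origin on the work surface. World frame = base frame: x ahead of the robot, y to its left, z up, the work surface at z = 0. Lengths are in mm, angles in rad, forces in N, time in s.
With the tool pointing down it reaches from about 400 to 925 mm from the base axis. Payload 12.5 kg.
Tool frame: the origin (TCP) lies at the very end of the fingers, on their centre line; the grasp point (between the pads) lies 19 mm behind it; z points along the fingers, x is the direction in which the jaws open and shut, and the axes are right-handed (so a half turn about z gives the same grasp; the last joint's range is limited). The gripper opens to 95 mm and grips with 3 to 60 N. Pads are 20 mm wide; open, the fingers measure 119 mm over their backs; the gripper's body (75 mm by 180 mm) begins 59 mm behind the grasp point.
Start: joints at [1.002, 0.491, 1.559, -0, 1.092, -0.106], TCP at [279.022, 559.28, 214.661] pointing down, gripper open.
Joint ranges: [-3.1, 3.1], [-0.84, 2.19], [0.05, 2.79], [-1.13, 4.28], [0.06, 2.93], [-2.69, 2.69]. Speed limits (rad/s): [2.22, 2.22, 2.79, 3.14, 3.14, 3.14].

INTERFACE

Orientations are given as a unit quaternion [x, y, z, w].
In Python, from cell import bot gives the robot as it stands.
- The arm moves only by the tool move_arm, never from a script. Its arguments are lists of equal length, an entry for each row: "hand": the finger opening in m, from 0 to 0.0951; "dp": the shift along the tool's x, y, z in m, a list of three; "turn": the turn about the tool's z in rad. In form: {"hand": [hand, ...], "dp": [[x, y, z], ...], "turn": [turn, ...]}. A call has 1 to 5 rows; each row is the pose to reach, as a shift and turn from the pose commanded when the call began, along the tool's axes at that moment; what a row does not reach only later rows make up. A row lasts 1/12 s, in which the tool goes at most 41.7 mm and 7.16 degrees, less where a joint would pass 70% of its speed; a pose out of reach is approached as far as the arm can. A call with a gripper value outside its range is refused whole. The fingers move at their own pace and stop on an object; the grip force is fixed at half the most. Time passes only in rows, so rows that repeat a pose let the fingers close. It gives the time, the measured TCP pose, the force and the opening at its end, in the units of the state.
- bot.read_state(): the state, without advancing time (a new reading comes with each control period).
- bot.get_image(name): name is "side" or "top" or "wrist"; returns the picture (420x560x3 uint8, red, green, blue); there is no depth.
- bot.camera_info(name): a dict with "mtx" (3x3 intrinsics, pixels), "R" (3x3) and "t" (3): a world point X has camera coordinates R X + t. Camera axes: x right, y down, z forward; pixel columns grow to the right and rows downward; lengths in mm; the calibration is good to about 2 mm. The wrist camera is an equidistant fisheye: a pixel r from the principal point sees the ray r / f radians off the axis. A picture is of the moment at which its call begins: read the wrist's pose just before it. camera_info takes no time and is no camera call; for the wrist camera it gives the pose at the moment of the call.
- bot.job_done(): hands the job in, once; it reports no verdict.
The state is a dict: "time_s": time; "qpos": joint angles; "qd": joint speeds; "effort": joint torques, N m; "eef_pos": TCP position; "tcp_rot": TCP orientation; "force": force on the tool from outside, world axes, zero at the start; "torque": the same for the moment, N m; "opening": opening from 0.0 (shut) to 1.0 (fully open).
Only numpy, scipy, OpenCV 4.12 (cv2) and the standard library are available. Lean on these libraries where they do the work, as an engineer would, in place of code of your own. Each camera call takes 0.05 s, during which the arm holds its last target.

TASK

Slide the loose metal plate under the viewer's raised levelling foot, so that the foot will land in the ring marked on the plate, and let the plate go. Then screw the foot down by its orange wing, clockwise seen from above, until its rubber pad just bears lightly on the plate: stop when you first feel it press, do not jack the viewer up. Leave the beaker, bottle and tray alone and let go of everything.

Things in the scene. Friction and masses are not known exactly. Their poses are not given: they have to be found in the camera images.
- viewer: Black bench viewer (box 260 x 250 mm, 160 mm high, fixed) with a metal outrigger arm, 34 mm wide, top 54 and underside 40 mm over its origin, ending in a boss (diameter 44 mm, height 36 to 58 mm). Origin: bottom, under the vertical screw axis through the boss; z up, 0 to 1 mm over the bench (soft feet). The arm runs along +y to the box, whose near face is 160 mm from the axis.
- wing_screw: The levelling screw: orange wing on top, round black rubber pad (diameter 60 mm) at its low end, on the same vertical axis. Origin on that axis, 97 mm below the wing's centre; x along the wing, z up; it turns and sinks as one. Pads are pressed on by hand: the pad's underside is 81.5 to 85.5 mm below the wing's centre, not known more exactly, and starts 2 to 8.5 mm above the plate's top.
- wing_grip (a point): Centre of the orange wing: upright bar 52 mm long (x), 16 mm thick (y), 26 mm high; 15 mm neck below. Clockwise from above lowers wing and pad 18 mm a turn (2.86 mm per rad); there is over a turn. The thread drags with 0.06 Nm and holds. Once the pad touches it springs at 8 N per mm and rubs: the torque to turn grows by about 0.015 Nm per N, easing a little at rest; over 16 N squashes it.
- plate: Loose flat aluminium plate 210 x 90 x 8 mm, about 0.45 kg, lying on the bench. Origin: centre of the underside; x along its length towards the marked ring, z up.
- plate_spot (a point): Centre of the red ring (diameter 72 mm outside) marked on the plate's top, 60 mm from the plate's origin along its +x. The foot is to land here.
- plate_grip (a point): Grip point of the blue block that stands on the plate 80 mm from its origin along -x: block 30 mm (plate's x) x 18 mm (plate's y, to be gripped across) and rising 42 mm above the bench; this point is 30 mm over the bench. 140 mm from the ring's centre.
- beaker: Glass beaker, diameter 66 mm, 90 mm high; bystander. Origin: centre of its underside.
- bottle: White bottle with a red cap, diameter 54 mm, 110 mm high; bystander. Origin: centre of its underside.
- parts_tray: Open blue tray 110 x 150 mm, 45 mm high; bystander. Origin: centre of its underside.
There are look-alikes about, which are no part of the job. Of the things that look like the plate, the larger one is meant.

How it is judged:
By the outcome, as a careful person would: the job done as asked, in the order asked, and still so for the second after the job is handed in, with the robot touching nothing.
It also fails if it takes over 72 s, if anything falls off the work surface, if the arm or the gripper's body presses on something with over 40 N, if the wrist force passes 120 N, or if a joint passes its speed limit or range.

## Working session

There is one attempt and no reset: what is moved stays moved. The work goes in short steps, Python scripts to look and compute and a tool call to move; the robot and the scene stay as the last step left them, time stands still between calls to the robot, and variables do not carry over. Pictures are saved under pics/ and viewed, and the job is handed in when it is done.

Besides the shell and the picture viewer there is one more tool, called by a JSON object that holds its "op" and its "data", one argument or row to a line. move_arm: Moves the arm, as the interface text tells. Its arguments: {"type":"object","properties":{"hand":{"type":"array","items":{"type":"number"}},"dp":{"type":"array","items":{"type":"array","items":{"type":"number"}}},"turn":{"type":"array","items":{"type":"number"}}},"required":["hand","dp","turn"]}

```bash
ls; mkdir -p pics; python3 - <<'E'
from cell import bot
import cv2
s=bot.read_state();print(s)
for n in ["side","top","wrist"]:
    i=bot.camera_info(n);print(n,i)
    cv2.imwrite(f"pics/{n}0.png",bot.get_image(n)[:,:,::-1])
E
```

```text
pics
{'time_s': 0.0, 'qpos': array([ 1.00239290e+00,  4.91560891e-01,  1.55947448e+00, -9.80199282e-06,
        1.09171346e+00, -1.05626459e-01]), 'qd': array([ 0.00164817, -0.00045371, -0.00027109,  0.0006538 ,  0.00015974,
        0.00094612]), 'effort': array([ 7.80684186e-04, -6.12633634e+01, -2.58186400e+01,  6.93103625e-02,
        4.80963592e-02, -7.99474287e-05]), 'eef_pos': array([278.87735257, 559.04118954, 214.05231045]), 'tcp_rot': array([ 8.50420535e-01,  5.26103202e-01, -5.19056389e-04,  2.54523472e-04]), 'force': array([ 0.34294379, -0.79047129, -0.03668082]), 'torque': array([-0.0184244 , -0.02437199, -0.01462026]), 'opening': 1.0009142239160689}
side {'mtx': array([[504.38762951,   0.        , 274.14894352],
       [  0.        , 504.38762951, 218.39840354],
       [  0.        ,   0.        ,   1.        ]]), 'R': array([[ 7.59046795e-01, -6.51035729e-01, -6.65777740e-04],
       [-3.88053373e-01, -4.51612356e-01, -8.03405787e-01],
       [ 5.22745199e-01,  6.10080945e-01, -5.95431522e-01]]), 't': array([-505.71709968,  205.4499177 ,  735.69288948])}
top {'mtx': array([[462.43279441,   0.        , 280.41681428],
       [  0.        , 462.43279441, 216.9069352 ],
       [  0.        ,   0.        ,   1.        ]]), 'R': array([[ 0.11597975, -0.99324984,  0.00185783],
       [-0.96807735, -0.11345846, -0.22350261],
       [ 0.22220472,  0.02412325, -0.97470156]]), 't': array([-191.33856512,  515.17628133,  771.07915272])}
wrist {'mtx': array([[325.1922621,   0.       , 280.1975899],
       [  0.       , 325.1922621, 204.4946565],
       [  0.       ,   0.       ,   1.       ]]), 'R': array([[ 0.44663507,  0.89471566, -0.00100236],
       [ 0.8577387 , -0.42785718,  0.28499573],
       [ 0.25456127, -0.12814885, -0.95852826]]), 't': array([-625.36747193,  -32.5030606 ,  392.04841447])}
```

View pics/side0.png

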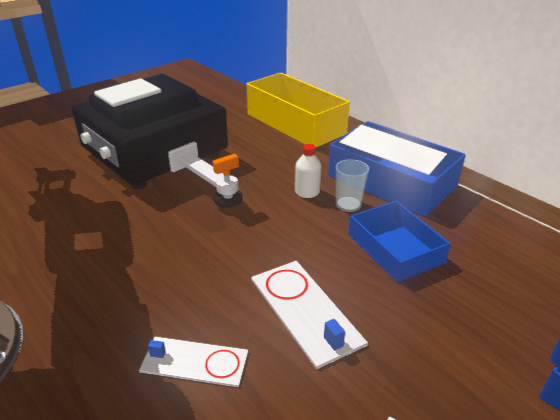

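View pics/top0.png

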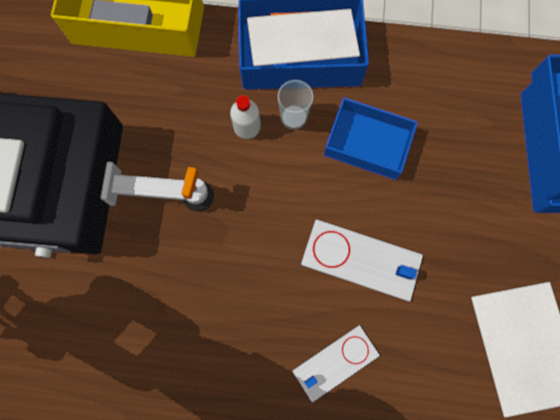

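View pics/wrist0.png

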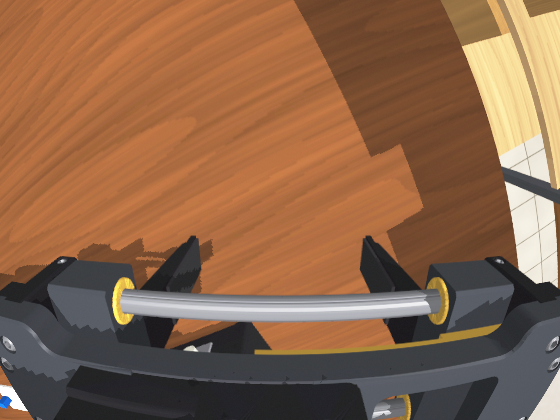

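The pictures show two plates. The large one is at top (362,260) / side (308,312); the small one is at top (336,363) / side (195,362). The large one fits "the larger one is meant". The orange wing is at top (190,181) / side (226,164). Next I'll measure them and check with an enlarged crop.

```bash
cat > h.py <<'E'
import numpy as np, cv2
from cell import bot
def ray(n,px,info=None):
    i=info or bot.camera_info(n);K=i["mtx"];R=i["R"];C=-R.T@i["t"]
    u=np.array([(px[0]-K[0,2])/K[0,0],(px[1]-K[1,2])/K[1,1]])
    if n=="wrist":
        r=np.hypot(*u); d=np.array([*(u/r*np.sin(r)),np.cos(r)]) if r>0 else np.array([0,0,1.])
    else: d=np.array([*u,1.])
    d=R.T@d
    return C,d/np.linalg.norm(d)
def plane(n,px,z,info=None):
    C,d=ray(n,px,info);return C+d*(z-C[2])/d[2]
def tri(a,b):
    (C1,d1),(C2,d2)=a,b
    A=np.stack([d1,-d2],1);s=np.linalg.lstsq(A,C2-C1,rcond=None)[0]
    p=C1+d1*s[0];q=C2+d2*s[1];return (p+q)/2,np.linalg.norm(p-q)
def proj(n,X,info=None):
    i=info or bot.camera_info(n);c=i["R"]@np.asarray(X,float)+i["t"];K=i["mtx"]
    if n=="wrist":
        r=np.hypot(c[0],c[1]);th=np.arctan2(r,c[2]);u=c[:2]/r*th
    else:u=c[:2]/c[2]
    return np.array([K[0,0]*u[0]+K[0,2],K[1,1]*u[1]+K[1,2]])
def blobs(m,amin=20):
    n,l,s,c=cv2.connectedComponentsWithStats(m.astype(np.uint8))
    return [(s[k,4],c[k],l==k,s[k,:4]) for k in range(1,n) if s[k,4]>=amin]
def masks(im):
    r,g,b=[im[:,:,k].astype(int) for k in range(3)]
    return dict(red=(r>140)&(g<90)&(b<90)&(r-g>80),orange=(r>150)&(g>60)&(g<150)&(b<70)&(r-g>70),
      blue=(b>90)&(b-r>60),white=(r>150)&(g>150)&(b>150))
E
python3 - <<'E'
from h import *
out=[]
for n in ["side","top"]:
    im=cv2.imread(f"pics/{n}0.png")[:,:,::-1];m=masks(im)
    for k in ["red","orange","blue","white"]:
        for a,c,mm,s in blobs(m[k],30):
            if a>9000: continue
            rc=cv2.minAreaRect(np.argwhere(mm)[:,::-1].astype(np.float32))
            print(n,k,a,c.round(1),s,np.round(rc[0],1),np.round(rc[1],1),round(rc[2],1), plane(n,c,8)[:2].round(1))
im=cv2.imread("pics/top0.png");a=cv2.resize(im[205:405,280:440],None,fx=2.5,fy=2.5)
b=cv2.resize(im[140:240,100:230],None,fx=3,fy=3)
H=max(a.shape[0],b.shape[0]);o=np.zeros((H,a.shape[1]+b.shape[1],3),np.uint8);o[:a.shape[0],:a.shape[1]]=a;o[:b.shape[0],a.shape[1]:]=b
cv2.imwrite("pics/crop0.png",o)
im=cv2.imread("pics/side0.png");cv2.imwrite("pics/crop1.png",cv2.resize(im[135:225,160:270],None,fx=6,fy=6,interpolation=cv2.INTER_CUBIC))
E
```

```text
side red 124 [308.4 149.3] [303 144  13  12] [309.  149.5] [12. 11.] 0.0 [848.  84.]
side red 242 [225.8 165.9] [213 157  25  18] [226.6 167.2] [13.8 25.7] 73.7 [648.9 150.9]
side red 138 [286.1 285.2] [266 270  42  29] [286.5 284. ] [28. 41.] 90.0 [ 493.7 -232. ]
side red 60 [222.3 371.1] [206 360  33  18] [222.1 368.8] [16.5 32.2] 88.2 [ 311.2 -302.1]
side orange 375 [225.3 163.8] [212 154  26  22] [226.2 165.5] [18.7 26.6] 71.6 [653.7 159.6]
side orange 30 [301.2 290.8] [291 281  16  17] [300.4 290.7] [ 5.9 21.9] 41.2 [ 503.8 -258.3]
side blue 1625 [40.6 52.6] [20 14 41 80] [40.6 53.8] [81.9 21.1] 74.9 [ 616.2 1219.7]
side blue 1368 [10.3 57.6] [ 0 19 29 70] [14.  53.5] [69. 28.] 90.0 [ 516.6 1235.6]
side blue 50 [377.2 125. ] [363 122  32   9] [378.7 125.3] [31.8  3.8] 11.7 [1076.9   61.1]
side blue 8752 [400.8 212.7] [328 130 137 152] [388.  206.1] [134.2 145. ] 9.1 [ 806.9 -227.2]
side blue 462 [333.8 333.7] [324 319  21  31] [333.9 333.7] [29.4 20. ] 51.3 [ 478.9 -357.2]
side blue 694 [553.1 381.1] [540 339  20  71] [549.5 374. ] [70. 19.] 90.0 [ 647.6 -612.7]
side blue 218 [1
[... 2848 characters left out ...]
96 179   8  10] [198.5 183. ] [7.8 7.8] 45.0 [593.7  35.3]
top white 83 [195.4 196.4] [188 192  14  10] [194.9 196.8] [ 7.8 13.8] 39.8 [566.6  38.3]
top white 4060 [367.7 262. ] [301 220 121  81] [362.3 259.9] [115.   48.1] 18.3 [ 478.7 -300.7]
top white 864 [331.1 248.9] [315 233  33  33] [331. 249.] [32. 32.] 90.0 [ 495.3 -230.6]
top white 81 [ 40.  251.2] [ 35 247  11   9] [ 40. 251.] [ 8. 10.] 90.0 [427.5 310.5]
top white 8926 [522.1 346.1] [472 282  88 135] [524.3 349.3] [124.3  82.6] 78.4 [ 359.8 -586.9]
top white 2080 [332.9 363.9] [293 326  86  74] [335.7 363.1] [37.  81.1] 55.8 [ 290.2 -252.6]
top white 467 [354.9 349.9] [343 338  24  25] [355. 350.] [24.  22.6] 45.0 [ 318.6 -289.6]
```

View pics/crop0.png

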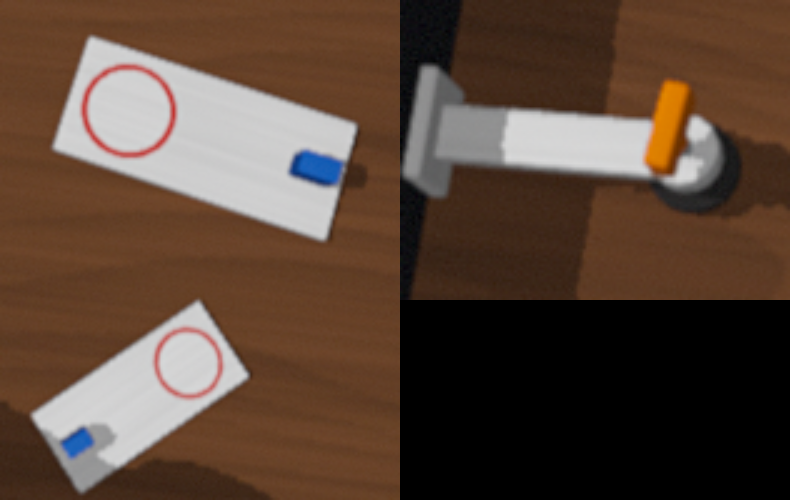

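View pics/crop1.png

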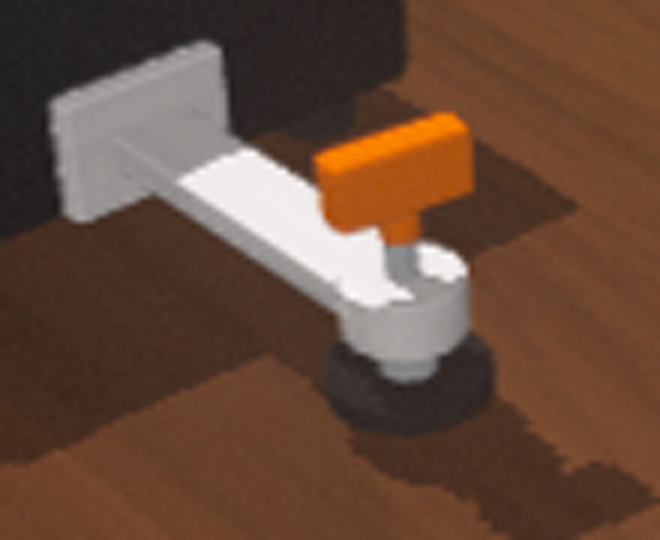

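The enlarged crop confirms it: the large plate has its ring at top (331,249) and its blue block at (406,272). Now for the poses.

```bash
python3 - <<'E'
from h import *
it=cv2.imread("pics/top0.png")[:,:,::-1];is_=cv2.imread("pics/side0.png")[:,:,::-1]
# plate rect from full mask (white + red + blue local)
for n,im,(x0,y0,x1,y1) in [("top",it,(290,205,440,310)),("side",is_,(245,255,375,370))]:
    m=np.zeros(im.shape[:2],bool);sub=im.astype(int)
    mm=((sub.min(2)>110)|masks(im)["red"]|masks(im)["blue"])
    m[y0:y1,x0:x1]=mm[y0:y1,x0:x1]
    c=max(cv2.findContours(m.astype(np.uint8),cv2.RETR_EXTERNAL,cv2.CHAIN_APPROX_NONE)[0],key=cv2.contourArea)
    q=cv2.approxPolyDP(c,8,True)[:,0]
    W=np.array([plane(n,p,8)[:2] for p in cv2.convexHull(c)[:,0]],np.float32)
    r=cv2.minAreaRect(W);b=cv2.boxPoints(r)
    print(n,q.tolist(),np.round(r[0],1),np.round(r[1],1),round(r[2],2))
    e=b[1]-b[0] if np.linalg.norm(b[1]-b[0])>150 else b[2]-b[1]
    print(" axis deg",np.degrees(np.arctan2(e[1],e[0])))
bl=[b for n,im in (("top",it),("side",is_)) for b in blobs(masks(im)["blue"],150) if (n=="top" and abs(b[1][0]-406)<5) or (n=="side" and abs(b[1][0]-334)<4 and b[0]<1000)]
print("block tri",tri(ray("top",bl[0][1]),ray("side",bl[1][1])))
def org(im,x0,y0,x1,y1):
    h=cv2.cvtColor(np.ascontiguousarray(im),cv2.COLOR_RGB2HSV);m=(h[...,0]>3)&(h[...,0]<16)&(h[...,1]>200)&(h[...,2]>110)
    o=np.zeros(m.shape,bool);o[y0:y1,x0:x1]=m[y0:y1,x0:x1];return max(blobs(o),key=lambda b:b[0])
a=org(it,170,150,215,210);b=org(is_,200,145,250,185)
print("orange",a[0],a[1],a[3],b[0],b[1],b[3]);p,e=tri(ray("top",a[1]),ray("side",b[1]));print("wing",p,e)
for a_,n in((a,"top"),(b,"side")):
    r=cv2.minAreaRect(np.argwhere(a_[2])[:,::-1].astype(np.float32));print(n,np.round(cv2.boxPoints(r),1).tolist())
# dark pad / boss in top
m=masks(it)["white"]
E
```

```text
top [[315, 220], [302, 265], [410, 300], [421, 254]] [ 482.6 -288.8] [211.9  92.6] 77.78
 axis deg 77.78183
side [[251, 277], [316, 368], [367, 345], [297, 261]] [ 481.9 -290.2] [215.1  93.6] 77.74
 axis deg 77.736626
block tri (array([ 466.14529078, -367.94751623,   27.3378269 ]), np.float64(0.48499491873850614))
orange 51 [191.37254902 185.1372549 ] [184 169  13  29] 345 [225.86956522 164.2       ] [212 154  27  21]
wing [563.75675256  27.63223507  99.6942036 ] 2.6363266317674396
top [[183.8000030517578, 195.5], [195.89999389648438, 169.0], [200.8000030517578, 171.1999969482422], [188.6999969482422, 197.8000030517578]]
side [[210.89999389648438, 160.6999969482422], [236.10000610351562, 152.3000030517578], [241.8000030517578, 169.39999389648438], [216.60000610351562, 177.8000030517578]]
```

```bash
python3 - <<'E'
from h import *
it=cv2.imread("pics/top0.png");a=cv2.resize(it[155:215,165:225],None,fx=9,fy=9,interpolation=cv2.INTER_CUBIC)
cv2.imwrite("pics/crop2.png",a)
for n in("top","side"):
    im=cv2.imread(f"pics/{n}0.png")[:,:,::-1].astype(int);r,g,b=im[...,0],im[...,1],im[...,2]
    m=(r-b>70)&(r>g*1.6)&(g>b+10)&(r>110);o=np.zeros(m.shape,bool)
    x0,y0,x1,y1=(170,150,215,210) if n=="top" else (200,145,250,190)
    o[y0:y1,x0:x1]=m[y0:y1,x0:x1]
    B=max(blobs(o),key=lambda t:t[0]);R=cv2.minAreaRect(np.argwhere(B[2])[:,::-1].astype(np.float32));print(n,B[0],B[1],B[3],R)
E
```

```text
top 301 [188.73754153 180.64119601] [182 166  15  32] ((188.14706420898438, 181.41177368164062), (10.6715669631958, 31.772165298461914), 14.03624439239502)
side 418 [225.72727273 163.6076555 ] [212 153  27  23] ((226.70155334472656, 164.98768615722656), (19.08168601989746, 27.956890106201172), 70.55996704101562)
```

View pics/crop2.png

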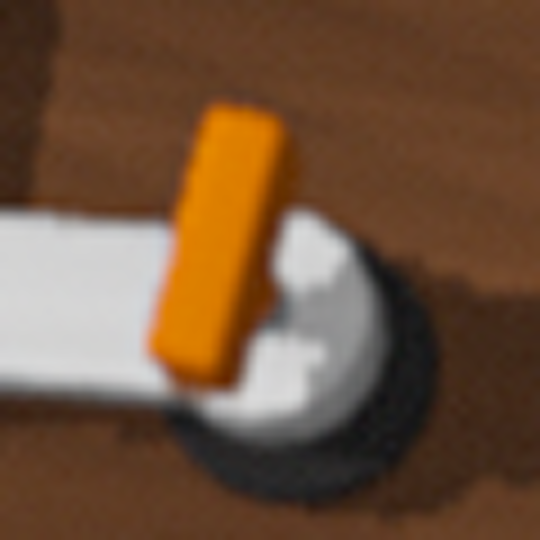

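```bash
python3 - <<'E'
from h import *
p,e=tri(ray("top",(188.9,180.9)),ray("side",(225.7,163.9)));print("wing",p.round(1),e.round(2))
for n,c in (("top",(188.9,180.9)),("side",(225.7,163.9))): print(n,[plane(n,c,z)[:2].round(1).tolist() for z in(95,100,105)])
f=lambda x,y:(165+x/9,155+y/9)
print("pad centre by top, z~18:",plane("top",f(293,360),18).round(1),"edges",[plane("top",f(*q),18).round(1).tolist() for q in((435,360),(293,500))])
g=lambda x,y:(160+x/6,135+y/6)
print("pad side:",[plane("side",g(*q),18).round(1).tolist() for q in((322,375),(495,375),(408,375))])
# wing top corners
for z in(112,):
  w=[plane("top",f(*q),z)[:2].round(1) for q in((208,104),(281,115),(228,378),(152,350))];print("wing top",w)
  a=(w[0]+w[1])/2-(w[2]+w[3])/2;print(np.degrees(np.arctan2(a[1],a[0])),np.linalg.norm(a),sum(w)/4)
  w=[plane("side",g(*q),z)[:2].round(1) for q in((315,157),(462,115),(475,127),(328,170))];print("side wing top",w)
  a=w[1]-w[0];print(np.degrees(np.arctan2(a[1],a[0])),np.linalg.norm(a),sum(w)/4)
# arm edges in top crop0: upper edge & lower edge columns 135..180
im=cv2.imread("pics/top0.png")[:,:,0].astype(int)
up=[];lo=[]
for x in range(136,180):
    col=np.where(im[165:210,x]>110)[0]+165; up.append((x,col.min()));lo.append((x,col.max()))
for E in(up,lo):
    W=np.array([plane("top",q,54)[:2] for q in E]);v=cv2.fitLine(W.astype(np.float32),cv2.DIST_HUBER,0,.01,.01).ravel();print("edge",np.degrees(np.arctan2(v[1],v[0])),v[2:], )
E
```

```text
wing [570.6  35.1  94.8] 0.92
top [[571.0, 34.8], [569.6, 33.6], [568.1, 32.4]]
side [[570.0, 35.0], [565.2, 27.9], [560.3, 20.8]]
pad centre by top, z~18: [567.3  32.5  18. ] edges [[570.8, 2.6, 18.0], [537.2, 27.7, 18.0]]
pad side: [[544.9, 50.1, 18.0], [590.0, 11.4, 18.0], [567.3, 30.9, 18.0]]
wing top [array([591.4,  36.2]), array([590.8,  22.1]), array([538.3,  23.8]), array([542. ,  38.9])]
-2.4724722846877016 50.99747542771106 [565.625  30.25 ]
side wing top [array([540.4,  35.9]), array([592.9,  26.9]), array([591.3,  17.8]), array([538.8,  26.4])]
-9.727578551401603 53.26584271369411 [565.85  26.75]
edge -88.71438 [581.72504  97.89156]
edge -88.18399 [547.18146  96.42732]
```

```bash
cat >> h.py <<'E'
from scipy.spatial.transform import Rotation as Ro
def st():
    s=bot.read_state();R=Ro.from_quat(s["tcp_rot"]).as_matrix();return s,R
def yaw(R): return np.degrees(np.arctan2(R[1,0],R[0,0]))
def to(x,y,z,yw=None):
    s,R=st();d=R.T@(np.array([x,y,z])-s["eef_pos"])
    t=None if yw is None else np.radians((yaw(R)-yw+180)%360-180)
    print("t",round(s["time_s"],2),"pos",s["eef_pos"].round(1),"yaw",yaw(R).round(2),"op",round(s["opening"],3),"F",s["force"].round(1),"T",s["torque"].round(3),"q6",s["qpos"][5].round(2))
    print("dp",(d/1000).round(4),"turn",t)
E
python3 -c "
from h import *
to(450,50,215,-12.25)"
```

```text
t 0.15 pos [278.9 559.1 214.2] yaw 63.48 op 0.998 F [-0.1 -0.4 -0.5] T [-0.036 -0.031  0.026] q6 -0.11
dp [-0.3792  0.3804 -0.0005] turn 1.3218090263700621
```

{"op": "move_arm", "data": {
  "hand": [0.095, 0.095, 0.095, 0.095, 0.095],
  "dp": [
    [-0.029, 0.029, 0],
    [-0.058, 0.058, 0],
    [-0.087, 0.087, 0],
    [-0.116, 0.116, 0],
    [-0.145, 0.145, 0]
  ],
  "turn": [0, 0, 0, 0, 0]
}}

```text
time_s: 0.57
eef_pos: [344.0, 363.0, 214.5]
tcp_rot: [0.85, 0.526, -0.0, 0.0]
force: [1.8, 0.5, -0.6]
opening: 0.998
```

{"op": "move_arm", "data": {
  "hand": [0.095, 0.095, 0.095, 0.095, 0.095],
  "dp": [
    [-0.029, 0.029, 0],
    [-0.058, 0.058, 0],
    [-0.087, 0.087, 0],
    [-0.116, 0.116, 0],
    [-0.145, 0.145, 0]
  ],
  "turn": [0, 0, 0, 0, 0]
}}

```text
time_s: 0.98
eef_pos: [409.1, 168.4, 214.7]
tcp_rot: [0.85, 0.526, 0.0, 0.0]
force: [1.5, 1.3, 0.0]
opening: 1.001
```

```bash
python3 -c "
from h import *
to(450,50,215,-12.25);to(466,-367,110,-12.25)"
```

```text
t 0.98 pos [409.1 168.4 214.7] yaw 63.5 op 1.001 F [1.5 1.3 0. ] T [ 0.019 -0.013 -0.029] q6 -0.87
dp [-0.0877  0.0894 -0.0003] turn 1.3220963067361375
t 0.98 pos [409.1 168.4 214.7] yaw 63.5 op 1.001 F [1.5 1.3 0. ] T [ 0.019 -0.013 -0.029] q6 -0.87
dp [-0.4538  0.2898  0.1047] turn 1.3220963067361375
```

{"op": "move_arm", "data": {
  "hand": [0.095, 0.095, 0.095, 0.095, 0.095],
  "dp": [
    [-0.03, 0.019, 0],
    [-0.06, 0.038, 0],
    [-0.09, 0.057, 0],
    [-0.12, 0.076, 0],
    [-0.15, 0.095, 0]
  ],
  "turn": [0.1, 0.22, 0.34, 0.46, 0.58]
}}

```text
time_s: 1.4
eef_pos: [426.8, -8.1, 214.7]
tcp_rot: [0.966, 0.258, 0.0, -0.0]
force: [0.6, -0.3, 0.8]
opening: 0.995
```

```bash
python3 -c "
from h import *
to(466,-367,130,-12.25)"
```

```text
t 1.4 pos [426.8  -8.1 214.7] yaw 29.91 op 0.995 F [ 0.6 -0.3  0.8] T [-0.047  0.012  0.012] q6 -0.7
dp [-0.145   0.3307  0.0847] turn 0.7358101096653406
```

{"op": "move_arm", "data": {
  "hand": [0.095, 0.095, 0.095, 0.095, 0.095],
  "dp": [
    [-0.014, 0.032, 0.005],
    [-0.028, 0.065, 0.01],
    [-0.044, 0.098, 0.018],
    [-0.058, 0.13, 0.026],
    [-0.073, 0.163, 0.035]
  ],
  "turn": [0.11, 0.22, 0.34, 0.46, 0.58]
}}

```text
time_s: 1.82
eef_pos: [446.0, -185.7, 179.4]
tcp_rot: [1.0, -0.029, 0.0, 0.0]
force: [1.0, 0.8, 0.4]
opening: 0.996
```

```bash
python3 -c "
from h import *
to(466,-367,130,-12.25)"
```

```text
t 1.82 pos [ 446.  -185.7  179.4] yaw -3.33 op 0.996 F [1.  0.8 0.4] T [-0.047  0.035 -0.056] q6 -0.47
dp [0.0305 0.1798 0.0494] turn 0.15571221296132734
```

{"op": "move_arm", "data": {
  "hand": [0.095, 0.095, 0.095, 0.095, 0.095],
  "dp": [
    [0.006, 0.036, 0.01],
    [0.012, 0.072, 0.02],
    [0.018, 0.108, 0.03],
    [0.024, 0.144, 0.04],
    [0.0305, 0.18, 0.0495]
  ],
  "turn": [0.05, 0.1, 0.155, 0.155, 0.155]
}}

```text
time_s: 2.23
eef_pos: [466.9, -367.1, 129.3]
tcp_rot: [0.995, -0.104, -0.0, -0.0]
force: [-0.1, 0.4, 0.4]
opening: 0.997
```

```bash
python3 - <<'E'
from h import *
to(466,-367.5,14,-12.25)
cv2.imwrite("pics/wrist1.png",bot.get_image("wrist")[:,:,::-1])
to(466,-367.5,14,-12.25)
i=bot.camera_info("wrist")
im=cv2.imread("pics/wrist1.png")[:,:,::-1]
for a,c,mm,s in blobs(masks(im)["blue"],100): print(a,c,s,plane("wrist",c,30,i))
print(proj("wrist",(466,-367.5,42),i))
E
```

```text
t 2.23 pos [ 466.9 -367.1  129.3] yaw -11.9 op 0.997 F [-0.1  0.4  0.4] T [-0.03   0.037  0.063] q6 -0.57
dp [-0.0008  0.0007  0.1153] turn 0.006110663547814196
t 2.28 pos [ 467.4 -372.5  127.5] yaw -12.0 op 0.997 F [-4.2 -2.8 -1.9] T [-0.26   0.234 -0.014] q6 -0.57
dp [-0.0025 -0.0048  0.1135] turn 0.004337210210972377
13632 [504.88248239  81.07497066] [453   0 107 156] [ 704.2325837  -295.09929519   30.        ]
168 [ 43.95833333 103.0952381 ] [37 94 15 19] [ 262.89082607 -221.07508809   30.        ]
879 [280.11376564 205.2559727 ] [270 184  22  43] [ 468.0376582  -371.66897913   30.        ]
822 [548.87347932 402.30170316] [528 368  32  52] [ 897.38836612 -874.31136498   30.        ]
[276.61218049 205.22501373]
```

View pics/wrist1.png

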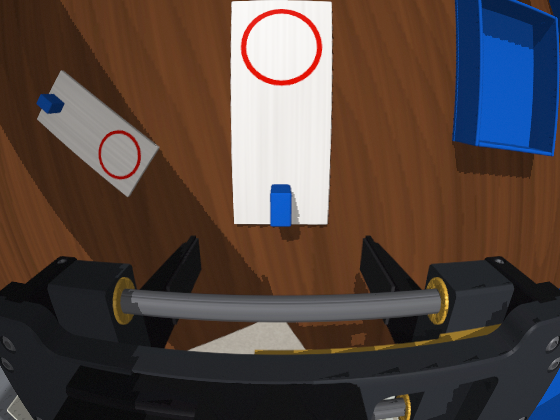

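{"op": "move_arm", "data": {
  "hand": [0.095, 0.095, 0.095],
  "dp": [
    [0, 0, 0.02],
    [0, 0, 0.035],
    [0, 0, 0.035]
  ],
  "turn": [0, 0, 0]
}}

```text
time_s: 2.53
eef_pos: [466.1, -364.6, 92.2]
tcp_rot: [0.995, -0.104, -0.002, -0.002]
force: [0.5, 1.0, -0.5]
opening: 0.998
```

```bash
python3 - <<'E'
from h import *
to(466,-367.5,14,-12.25)
i=bot.camera_info("wrist")
im=bot.get_image("wrist")
to(466,-367.5,14,-12.25)
for a,c,mm,s in blobs(masks(im)["blue"],600):
  if abs(c[0]-280)<30: 
    print(a,c,s)
    # top face: bottom edge of the top face; use red ring
    print(plane("wrist",c,30,i))
m=masks(im)["red"]
for a,c,mm,s in blobs(m,200): print("red",a,c,s,plane("wrist",c,8,i))
E
```

```text
t 2.53 pos [ 466.1 -364.6   92.2] yaw -11.9 op 0.998 F [ 0.5  1.  -0.5] T [-0.083  0.087 -0.035] q6 -0.57
dp [0.0009 0.0031 0.0782] turn 0.0061625114694803095
t 2.58 pos [ 466.6 -364.8   93.9] yaw -11.87 op 0.995 F [-0.2 -0.2  0.8] T [-0.073  0.08   0.015] q6 -0.57
dp [0.0002 0.0029 0.0799] turn 0.006562135621758679
1152 [282.48177083 222.31770833] [271 198  24  49]
[ 467.69109877 -366.60797254   30.        ]
red 1372 [283.89431487  43.4271137 ] [237   0  93  85] [ 496.85501118 -233.10681975    8.        ]
```

{"op": "move_arm", "data": {
  "hand": [0.095, 0.095, 0.095, 0.095],
  "dp": [
    [0.0005, 0.003, 0.03],
    [0.0005, 0.003, 0.06],
    [0.0005, 0.003, 0.079],
    [0.0005, 0.003, 0.079]
  ],
  "turn": [0.006, 0.006, 0.006, 0.006]
}}

```text
time_s: 2.92
eef_pos: [466.3, -367.2, 13.8]
tcp_rot: [0.994, -0.106, -0.002, -0.001]
force: [0.7, 0.7, 0.2]
opening: 0.997
```

{"op": "move_arm", "data": {
  "hand": [0.05, 0.03, 0.01, 0.01, 0.01],
  "dp": [
    [0, 0, 0],
    [0, 0, 0],
    [0, 0, 0],
    [0, 0, 0],
    [0, 0, 0]
  ],
  "turn": [0, 0, 0, 0, 0]
}}

```text
time_s: 3.33
eef_pos: [467.5, -368.5, 17.2]
tcp_rot: [0.994, -0.106, 0.001, 0.0]
force: [-0.4, 0.6, 0.7]
opening: 0.704
```

```bash
python3 - <<'E'
from h import *
to(466,-367.5,14,-12.25)
E
```

```text
t 3.33 pos [ 467.5 -368.5   17.2] yaw -12.2 op 0.704 F [-0.4  0.6  0.7] T [-0.093  0.1   -0.018] q6 -0.57
dp [-0.0017 -0.0007  0.0032] turn 0.0009017149819928435
```

{"op": "move_arm", "data": {
  "hand": [0.01, 0.01, 0.01, 0.01, 0.01],
  "dp": [
    [0, 0, 0.001],
    [0, 0, 0.001],
    [0, 0, 0.001],
    [0, 0, 0.001],
    [0, 0, 0.001]
  ],
  "turn": [0, 0, 0, 0, 0]
}}

```text
time_s: 3.75
eef_pos: [467.1, -368.3, 15.1]
tcp_rot: [0.994, -0.106, -0.0, -0.0]
force: [-0.5, -0.7, -0.4]
opening: 0.358
```

{"op": "move_arm", "data": {
  "hand": [0.01, 0.01, 0.01, 0.01, 0.01],
  "dp": [
    [0, 0, 0],
    [0, 0, 0],
    [0, 0, 0],
    [0, 0, 0],
    [0, 0, 0]
  ],
  "turn": [0, 0, 0, 0, 0]
}}

```text
time_s: 4.17
eef_pos: [467.1, -368.2, 15.1]
tcp_rot: [0.994, -0.106, -0.0, -0.0]
force: [-0.2, 0.4, -0.5]
opening: 0.191
```

```bash
python3 - <<'E'
from h import *
to(466,-367.5,14,-12.25)
i=bot.camera_info("wrist")
im=bot.get_image("wrist")
to(538.0,-104.3,14,-12.25)
for a,c,mm,s in blobs(masks(im)["red"],100): print("red",a,c,s,plane("wrist",c,8,i))
cv2.imwrite("pics/wrist2.png",im[:,:,::-1])
E
```

```text
t 4.17 pos [ 467.1 -368.2   15.1] yaw -12.19 op 0.191 F [-0.2  0.4 -0.5] T [-0.088  0.113  0.077] q6 -0.57
dp [-0.0012 -0.0005  0.0011] turn 0.0010097416222697498
t 4.22 pos [ 467.1 -368.2   15.1] yaw -12.19 op 0.187 F [-1.1 -0.5  0.3] T [-0.13   0.143  0.098] q6 -0.57
dp [ 0.0136 -0.273   0.0011] turn 0.0009918653918340502
red 1653 [279.86327889  40.45735027] [214   0 132  67] [ 492.93279644 -250.7397706     8.        ]
```

View pics/wrist2.png

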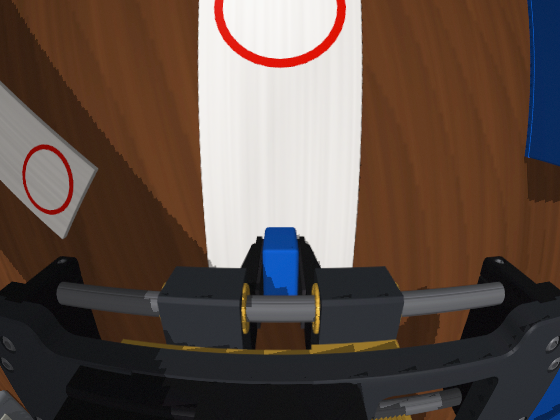

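{"op": "move_arm", "data": {
  "hand": [0.01, 0.01, 0.01, 0.01, 0.01],
  "dp": [
    [0.0004, -0.008, 0.0],
    [0.001, -0.022, 0.0],
    [0.002, -0.04, 0.0],
    [0.003, -0.06, 0.0],
    [0.004, -0.08, 0.0]
  ],
  "turn": [0, 0, 0, 0, 0]
}}

```text
time_s: 4.63
eef_pos: [488.1, -289.3, 15.0]
tcp_rot: [0.994, -0.106, -0.0, -0.0]
force: [-0.2, -1.5, -2.3]
opening: 0.186
```

{"op": "move_arm", "data": {
  "hand": [0.01, 0.01, 0.01, 0.01, 0.01],
  "dp": [
    [0.001, -0.02, 0.0],
    [0.002, -0.04, 0.0],
    [0.003, -0.06, 0.0],
    [0.004, -0.074, 0.0],
    [0.004, -0.08, 0.0]
  ],
  "turn": [0, 0, 0, 0, 0]
}}

```text
time_s: 5.05
eef_pos: [509.1, -211.2, 15.1]
tcp_rot: [0.994, -0.105, -0.0, -0.0]
force: [-0.2, -1.9, -3.4]
opening: 0.184
```

{"op": "move_arm", "data": {
  "hand": [0.01, 0.01],
  "dp": [
    [0, 0, 0.0],
    [0, 0, 0.0]
  ],
  "turn": [0, 0]
}}

```text
time_s: 5.22
eef_pos: [508.7, -213.3, 15.1]
tcp_rot: [0.994, -0.106, -0.0, -0.0]
force: [-0.4, 1.6, -2.6]
opening: 0.188
```

```bash
python3 - <<'E'
from h import *
to(539.0,-105.3,14,-12.25)
i=bot.camera_info("wrist")
im=bot.get_image("wrist"); cv2.imwrite("pics/wrist3.png",im[:,:,::-1])
im=bot.get_image("top"); cv2.imwrite("pics/top3.png",im[:,:,::-1])
for a,c,mm,s in blobs(masks(im)["red"],50): print("red",a,c,s,plane("top",c,8))
im=bot.get_image("side"); cv2.imwrite("pics/side3.png",im[:,:,::-1])
for a,c,mm,s in blobs(masks(im)["red"],50): print("red",a,c,s,plane("side",c,8))
E
```

```text
t 5.22 pos [ 508.7 -213.3   15.1] yaw -12.16 op 0.188 F [-0.4  1.6 -2.6] T [0.204 0.008 0.057] q6 -0.3
dp [ 0.0068 -0.1119  0.0011] turn 0.0014950407257517436
red 159 [242.43396226 101.34591195] [236  95  14  14] [774.53790763 -24.88029239   8.        ]
red 138 [222.2826087  364.70289855] [206 350  33  28] [ 317.47339936 -293.24802195    8.        ]
```

View pics/wrist3.png

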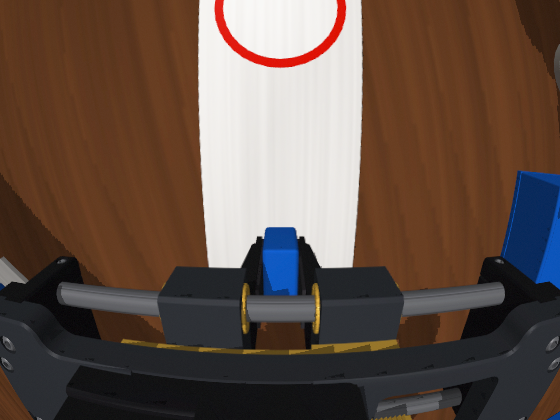

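View pics/top3.png

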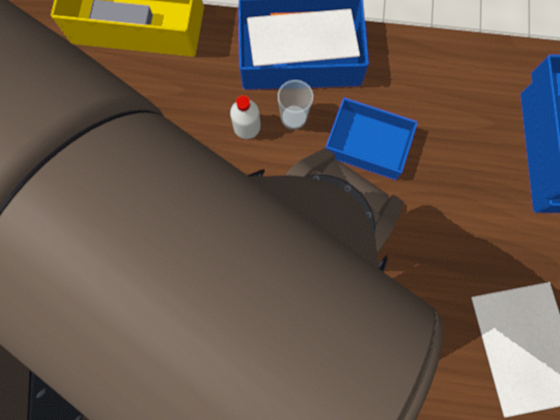

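View pics/side3.png

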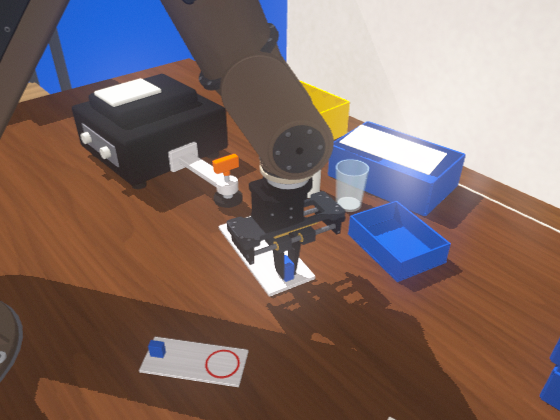

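{"op": "move_arm", "data": {
  "hand": [0.01, 0.01, 0.01, 0.01, 0.01],
  "dp": [
    [0.0006, -0.01, 0.0],
    [0.0016, -0.026, 0.0],
    [0.0026, -0.042, 0.0],
    [0.0036, -0.058, 0.0],
    [0.004, -0.067, 0.0]
  ],
  "turn": [0, 0, 0, 0, 0]
}}

```text
time_s: 5.78
eef_pos: [527.1, -147.8, 15.1]
tcp_rot: [0.994, -0.106, -0.0, -0.0]
force: [-0.9, -1.9, -2.9]
opening: 0.187
```

{"op": "move_arm", "data": {
  "hand": [0.01, 0.01, 0.01, 0.01, 0.01],
  "dp": [
    [0.0003, -0.006, 0.0],
    [0.0006, -0.012, 0.0],
    [0.0011, -0.018, 0.0],
    [0.0014, -0.023, 0.0],
    [0.0014, -0.025, 0.0]
  ],
  "turn": [0, 0, 0, 0, 0]
}}

```text
time_s: 6.2
eef_pos: [533.6, -124.4, 15.1]
tcp_rot: [0.994, -0.106, 0.0, -0.0]
force: [-0.4, -0.8, -3.4]
opening: 0.19
```

```bash
python3 - <<'E'
from h import *
to(539.0,-105.3,14,-12.25)
i=bot.camera_info("wrist")
im=bot.get_image("wrist"); cv2.imwrite("pics/wrist4.png",im[:,:,::-1])
im=bot.get_image("side"); cv2.imwrite("pics/side4.png",cv2.resize(im[130:290,150:350,::-1],None,fx=3.5,fy=3.5,interpolation=cv2.INTER_CUBIC))
to(539.0,-105.3,14,-12.25)
E
```

```text
t 6.2 pos [ 533.6 -124.4   15.1] yaw -12.21 op 0.19 F [-0.4 -0.8 -3.4] T [-0.348  0.15   0.006] q6 -0.14
dp [ 0.0012 -0.0198  0.0011] turn 0.0007578569111042383
t 6.3 pos [ 533.5 -124.5   15.1] yaw -12.2 op 0.188 F [ 0.4  0.8 -2.5] T [ 0.022 -0.046 -0.059] q6 -0.14
dp [ 0.0013 -0.0199  0.0011] turn 0.0008786531399167155
```

View pics/wrist4.png

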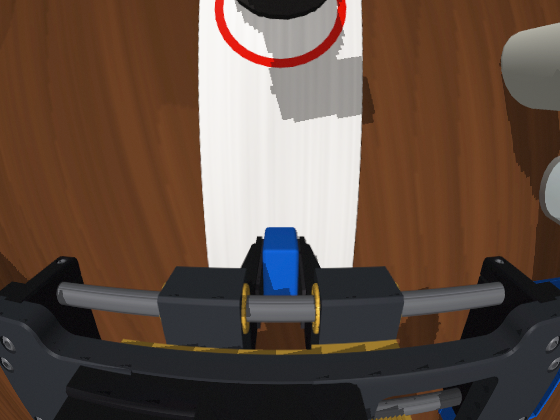

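View pics/side4.png

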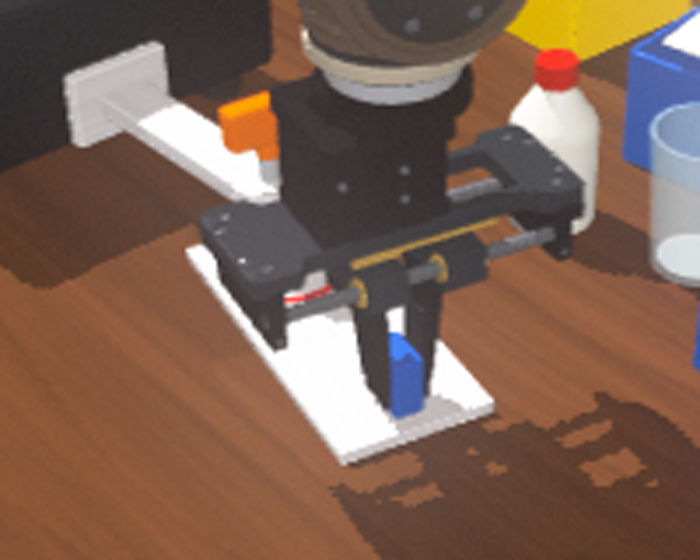

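```bash
python3 - <<'E'
from h import *
i=bot.camera_info("wrist")
im=cv2.imread("pics/wrist4.png")[:,:,::-1]
m=masks(im)["red"]; B=max(blobs(m,50),key=lambda b:b[0]);
# ring outer fit: outer contour pts in world, per-column lowest
pts=[]
for x in range(B[3][0],B[3][0]+B[3][2]):
    y=np.where(B[2][:,x])[0]
    if len(y): pts.append(plane("wrist",(x,y.max()+.5),8,i)[:2])
pts=np.array(pts)
from scipy.optimize import least_squares
def fit(P,r,c0): return least_squares(lambda c:np.hypot(*(P-c).T)-r,c0,loss="soft_l1")
f=fit(pts,36,(560,10));print("ring",f.x,np.abs(f.fun).mean())
dark=(im.max(2)<60); y0=40
P=[]
for x in range(238,330):
    y=np.where(dark[:45,x])[0]
    if len(y) and y[0]<=2:
        k=y[np.r_[True,np.diff(y)==1].cumprod().astype(bool)].max(); P.append((x,k+.5))
print(P[::12])
for z in (11,14,17):
  W=np.array([plane("wrist",p,z,i)[:2] for p in P if p[1]>3]);g=fit(W,30,(567,32));print("pad",z,g.x,np.abs(g.fun).mean(),len(W))
E
```

```text
ring [563.95475344  13.6606986 ] 0.14717604354891675
[(238, np.float64(1.5)), (250, np.float64(10.5)), (262, np.float64(16.5)), (274, np.float64(18.5)), (286, np.float64(18.5)), (298, np.float64(16.5)), (310, np.float64(11.5)), (322, np.float64(3.5))]
pad 11 [568.85837201  33.59311532] 0.1654214624818844 84
pad 14 [568.69025156  32.79577215] 0.16806396625813247 84
pad 17 [568.52189188  31.99636746] 0.17793659198283102 84
```

{"op": "move_arm", "data": {
  "hand": [0.01, 0.01, 0.01, 0.01, 0.01],
  "dp": [
    [0.0002, -0.006, 0.0],
    [0.0004, -0.012, 0.0],
    [0.0006, -0.017, 0.0],
    [0.0006, -0.02, 0.0],
    [0.0006, -0.02, 0.0]
  ],
  "turn": [0, 0, 0, 0, 0]
}}

```text
time_s: 6.72
eef_pos: [538.4, -104.6, 15.1]
tcp_rot: [0.994, -0.106, -0.0, -0.0]
force: [-0.4, 1.3, -3.7]
opening: 0.189
```

```bash
python3 - <<'E'
from h import *
from scipy.optimize import least_squares
to(538.5,-105,14,-12.25)
i=bot.camera_info("wrist")
im=bot.get_image("wrist"); cv2.imwrite("pics/wrist5.png",im[:,:,::-1])
to(538.5,-105,14,-12.25)
def fit(P,r,c0): return least_squares(lambda c:np.hypot(*(P-c).T)-r,c0,loss="soft_l1")
m=masks(im)["red"]; B=max(blobs(m,50),key=lambda b:b[0]);
pts=[]
for x in range(B[3][0],B[3][0]+B[3][2]):
    y=np.where(B[2][:,x])[0]
    if len(y): pts.append(plane("wrist",(x,y.max()+.5),8,i)[:2])
f=fit(np.array(pts),36,(560,10));print("ring",f.x,np.abs(f.fun).mean())
E
```

```text
t 6.72 pos [ 538.4 -104.6   15.1] yaw -12.17 op 0.189 F [-0.4  1.3 -3.7] T [ 0.005  0.037 -0.066] q6 -0.1
dp [0.0002 0.0004 0.0011] turn 0.0013968936868882847
t 6.77 pos [ 538.4 -104.8   15.1] yaw -12.17 op 0.187 F [ 0.3  0.9 -4. ] T [0.045 0.077 0.007] q6 -0.1
dp [0.0002 0.0001 0.0011] turn 0.0013487324541228793
ring [568.83565444  33.64991713] 0.14967215408222034
```

View pics/wrist5.png

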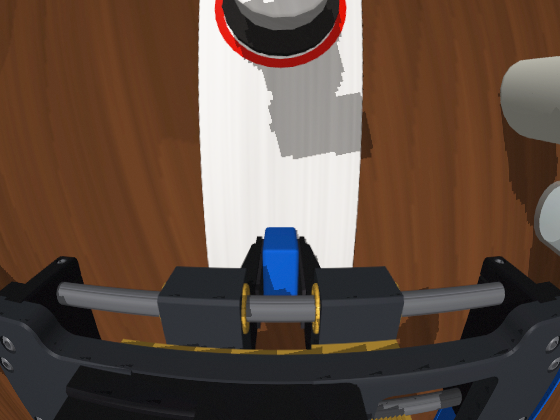

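{"op": "move_arm", "data": {
  "hand": [0.05, 0.06, 0.06, 0.06, 0.06],
  "dp": [
    [0, 0, 0.0],
    [0, 0, 0.0],
    [0, 0, 0.0],
    [0, 0, 0.0],
    [0, 0, 0.0]
  ],
  "turn": [0, 0, 0, 0, 0]
}}

```text
time_s: 7.18
eef_pos: [538.4, -105.5, 15.2]
tcp_rot: [0.994, -0.106, 0.0, -0.0]
force: [0.7, 0.0, 0.6]
opening: 0.482
```

{"op": "move_arm", "data": {
  "hand": [0.06, 0.06, 0.06, 0.06, 0.06],
  "dp": [
    [0, 0, -0.015],
    [0, 0, -0.045],
    [0, 0.01, -0.08],
    [0, 0.03, -0.11],
    [0, 0.04, -0.14]
  ],
  "turn": [0, 0, 0, 0, 0]
}}

```text
time_s: 7.6
eef_pos: [529.5, -145.5, 156.8]
tcp_rot: [0.994, -0.106, 0.0, 0.0]
force: [0.4, -0.4, -0.4]
opening: 0.63
```

```bash
python3 - <<'E'
from h import *
to(568.5,-10,170,85)
i=bot.camera_info("wrist")
im=bot.get_image("wrist"); cv2.imwrite("pics/wrist6.png",im[:,:,::-1])
im=bot.get_image("side"); cv2.imwrite("pics/side6.png",im[:,:,::-1])
to(568.5,-10,170,85)
E
```

```text
t 7.6 pos [ 529.5 -145.5  156.8] yaw -12.19 op 0.63 F [ 0.4 -0.4 -0.4] T [-0.057  0.036 -0.027] q6 -0.18
dp [ 0.0095 -0.1407 -0.0132] turn -1.6963599296867444
t 7.7 pos [ 531.3 -146.4  159.5] yaw -12.29 op 0.63 F [ 0.1 -0.4  0.8] T [-0.127 -0.036 -0.002] q6 -0.17
dp [ 0.0074 -0.1412 -0.0106] turn -1.697982718187654
```

View pics/wrist6.png

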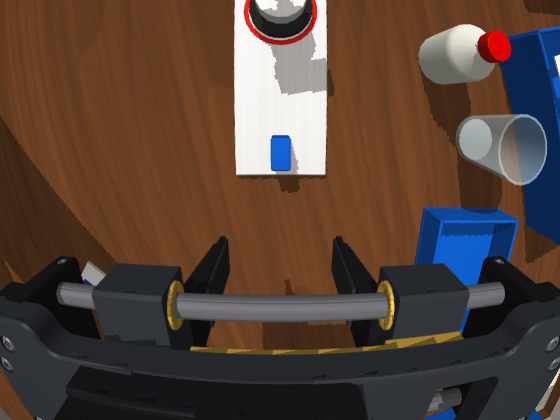

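View pics/side6.png

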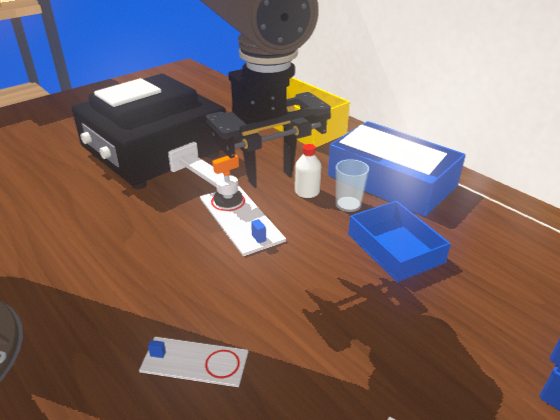

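```bash
python3 - <<'E'
from h import *
to(620,33,185,85)
E
```

```text
t 7.7 pos [ 531.3 -146.4  159.5] yaw -12.29 op 0.63 F [ 0.1 -0.4  0.8] T [-0.127 -0.036 -0.002] q6 -0.17
dp [ 0.0487 -0.1942 -0.0254] turn -1.697982718187654
```

{"op": "move_arm", "data": {
  "hand": [0.06, 0.06, 0.06, 0.06, 0.06],
  "dp": [
    [0.004, -0.013, -0.01],
    [0.008, -0.026, -0.02],
    [0.012, -0.042, -0.025],
    [0.016, -0.06, -0.026],
    [0.02, -0.078, -0.026]
  ],
  "turn": [-0.12, -0.24, -0.36, -0.48, -0.6]
}}

```text
time_s: 8.12
eef_pos: [566.1, -71.7, 181.0]
tcp_rot: [0.981, 0.195, 0.0, -0.0]
force: [0.1, -0.4, -0.1]
opening: 0.628
```

```bash
python3 - <<'E'
from h import *
to(620,33,185,85)
E
```

```text
t 8.12 pos [566.1 -71.7 181. ] yaw 22.49 op 0.628 F [ 0.1 -0.4 -0.1] T [-0.016 -0.033  0.014] q6 -0.63
dp [ 0.0898 -0.0761 -0.004 ] turn -1.091038059822356
```

{"op": "move_arm", "data": {
  "hand": [0.06, 0.06, 0.06, 0.06, 0.06],
  "dp": [
    [0.01, -0.008, -0.002],
    [0.02, -0.016, -0.004],
    [0.03, -0.025, -0.004],
    [0.04, -0.033, -0.004],
    [0.05, -0.042, -0.004]
  ],
  "turn": [-0.12, -0.24, -0.36, -0.48, -0.6]
}}

```text
time_s: 8.53
eef_pos: [596.4, -13.9, 184.4]
tcp_rot: [0.879, 0.476, -0.0, -0.0]
force: [0.1, -0.8, 0.6]
opening: 0.632
```

```bash
python3 - <<'E'
from h import *
to(620,33,185,85)
E
```

```text
t 8.53 pos [596.4 -13.9 184.4] yaw 56.89 op 0.632 F [ 0.1 -0.8  0.6] T [-0.052  0.002 -0.   ] q6 -1.13
dp [ 0.0522 -0.0059 -0.0007] turn -0.49061184568229765
```

{"op": "move_arm", "data": {
  "hand": [0.06, 0.06, 0.06, 0.06, 0.06],
  "dp": [
    [0.013, -0.002, 0],
    [0.026, -0.004, 0],
    [0.039, -0.005, 0],
    [0.052, -0.006, 0],
    [0.052, -0.006, 0]
  ],
  "turn": [-0.12, -0.24, -0.36, -0.48, -0.49]
}}

```text
time_s: 8.95
eef_pos: [620.4, 33.7, 184.2]
tcp_rot: [0.737, 0.676, -0.0, -0.0]
force: [0.1, 0.7, -0.8]
opening: 0.63
```

{"op": "move_arm", "data": {
  "hand": [0.06, 0.06],
  "dp": [
    [0, 0, 0],
    [0, 0, 0]
  ],
  "turn": [0, 0]
}}

```text
time_s: 9.12
eef_pos: [619.5, 31.7, 184.6]
tcp_rot: [0.741, 0.672, -0.0, -0.0]
force: [1.0, 0.3, -0.1]
opening: 0.631
```

```bash
python3 - <<'E'
from h import *
to(568.5,33,150,85)
i=bot.camera_info("wrist"); print(-i["R"].T@i["t"])
im=bot.get_image("wrist"); cv2.imwrite("pics/wrist7.png",im[:,:,::-1])
i=bot.camera_info("wrist"); np.save("w7.npy",i,allow_pickle=True);print(-i["R"].T@i["t"])
to(568.5,33,150,85)
E
```

```text
t 9.12 pos [619.5  31.7 184.6] yaw 84.41 op 0.631 F [ 1.   0.3 -0.1] T [ 0.051  0.004 -0.072] q6 -1.53
dp [-0.0036 -0.0509  0.0347] turn -0.01026122225714965
[539.92948655  39.96995535 355.00390412]
[539.92771737  39.76457258 355.16600421]
t 9.17 pos [619.6  31.4 184.8] yaw 84.42 op 0.631 F [-0.3  1.4 -1.1] T [ 0.063  0.008 -0.052] q6 -1.53
dp [-0.0034 -0.051   0.0349] turn -0.01011191477885667
```

View pics/wrist7.png

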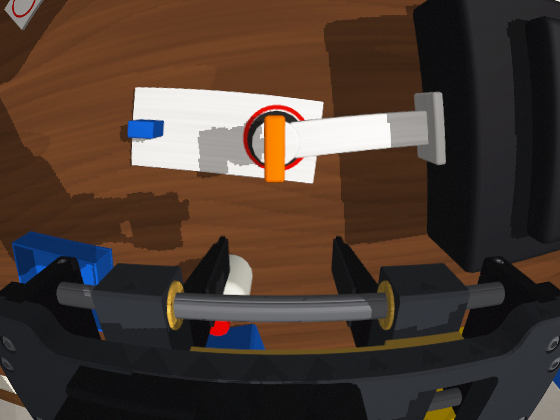

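```bash
python3 - <<'E'
from h import *
i=np.load("w7.npy",allow_pickle=True).item()
im=cv2.imread("pics/wrist7.png")[:,:,::-1].astype(int);r,g,b=im[...,0],im[...,1],im[...,2]
m=(r>200)&(g>90)&(b<60)&(g<190)
B=[x for x in blobs(m,100) if abs(x[1][0]-275)<20][0];print(B[0],B[1],B[3])
for z in(104,108,112):
    W=np.array([plane("wrist",(p[1],p[0]),z,i)[:2] for p in np.argwhere(B[2])],np.float32);R=cv2.minAreaRect(W);print(z,R,W.mean(0))
# ends top corners
R=cv2.minAreaRect(np.argwhere(B[2])[:,::-1].astype(np.float32));print(R,cv2.boxPoints(R))
cv2.imwrite("pics/crop7.png",cv2.resize(cv2.imread("pics/wrist7.png")[90:200,230:340],None,fx=5.4,fy=5.4,interpolation=cv2.INTER_CUBIC))
E
```

```text
1198 [274.62604341 148.36477462] [266 116  19  66]
104 ((569.08447265625, 33.04092025756836), (14.126266479492188, 51.143741607666016), 83.97997283935547) [568.74164   32.720016]
108 ((568.6201171875, 33.14800262451172), (13.90129280090332, 50.32927322387695), 83.97997283935547) [568.28284   32.832214]
112 ((568.1558837890625, 33.25508117675781), (13.676328659057617, 49.51474380493164), 83.97996520996094) [567.8245    32.944386]
((275.0, 148.5), (65.0, 18.0), 90.0) [[266. 116.]
 [284. 116.]
 [284. 181.]
 [266. 181.]]
```

View pics/crop7.png

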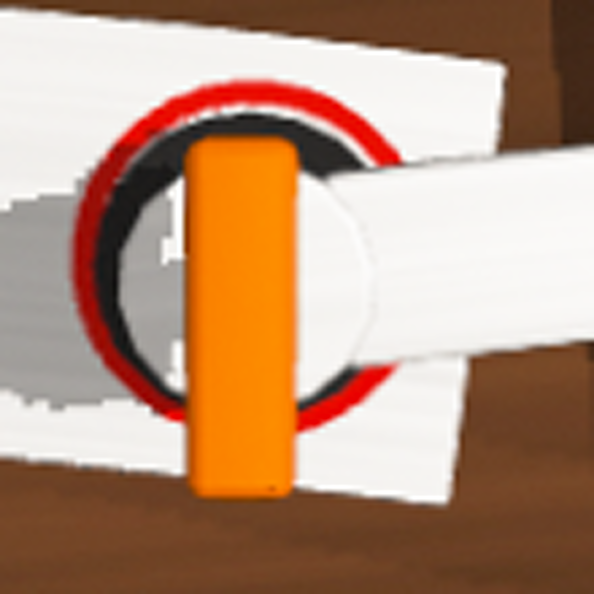

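{"op": "move_arm", "data": {
  "hand": [0.05, 0.05, 0.05, 0.05, 0.05],
  "dp": [
    [-0.001, -0.015, 0],
    [-0.002, -0.034, 0.01],
    [-0.003, -0.051, 0.02],
    [-0.003, -0.051, 0.035],
    [-0.003, -0.051, 0.035]
  ],
  "turn": [0, 0, 0, 0, 0]
}}

```text
time_s: 9.58
eef_pos: [567.2, 33.2, 148.4]
tcp_rot: [0.74, 0.672, -0.001, -0.001]
force: [-0.6, 1.1, 0.2]
opening: 0.528
```

{"op": "move_arm", "data": {
  "hand": [0.05, 0.05],
  "dp": [
    [0, 0, 0],
    [0, 0, 0]
  ],
  "turn": [0, 0]
}}

```text
time_s: 9.75
eef_pos: [569.5, 33.4, 150.8]
tcp_rot: [0.74, 0.673, 0.0, 0.0]
force: [0.3, -0.1, -0.0]
opening: 0.524
```

```bash
python3 - <<'E'
from h import *
to(568.4,33.1,77,84.2)
E
```

```text
t 9.75 pos [569.5  33.4 150.8] yaw 84.55 op 0.524 F [ 0.3 -0.1 -0. ] T [0.076 0.033 0.035] q6 -1.53
dp [-0.0004 -0.0012  0.0738] turn 0.006025865981087712
```

{"op": "move_arm", "data": {
  "hand": [0.05, 0.05, 0.05, 0.05, 0.05],
  "dp": [
    [0, -0.0005, 0.02],
    [0, -0.001, 0.04],
    [0, -0.001, 0.06],
    [0, -0.001, 0.073],
    [0, -0.001, 0.073]
  ],
  "turn": [0.005, 0.005, 0.005, 0.005, 0.005]
}}

```text
time_s: 10.17
eef_pos: [567.5, 33.7, 75.4]
tcp_rot: [0.741, 0.671, -0.001, -0.001]
force: [0.2, -0.0, 0.3]
opening: 0.527
```

{"op": "move_arm", "data": {
  "hand": [0.05, 0.05],
  "dp": [
    [0, 0, 0],
    [0, 0, 0]
  ],
  "turn": [0, 0]
}}

```text
time_s: 10.33
eef_pos: [568.7, 33.8, 78.2]
tcp_rot: [0.741, 0.671, 0.001, 0.001]
force: [0.9, 0.4, -0.4]
opening: 0.526
```

```bash
python3 - <<'E'
from h import *
to(568.4,33.1,77,84.2)
im=bot.get_image("side"); cv2.imwrite("pics/side8.png",cv2.resize(im[100:240,140:300,::-1],None,fx=4,fy=4,interpolation=cv2.INTER_CUBIC))
im=bot.get_image("wrist"); cv2.imwrite("pics/wrist8.png",im[:,:,::-1])
E
```

```text
t 10.33 pos [568.7  33.8  78.2] yaw 84.32 op 0.526 F [ 0.9  0.4 -0.4] T [ 0.068 -0.081 -0.01 ] q6 -1.53
dp [-0.0007 -0.0002  0.0012] turn 0.002130788836756051
```

View pics/side8.png

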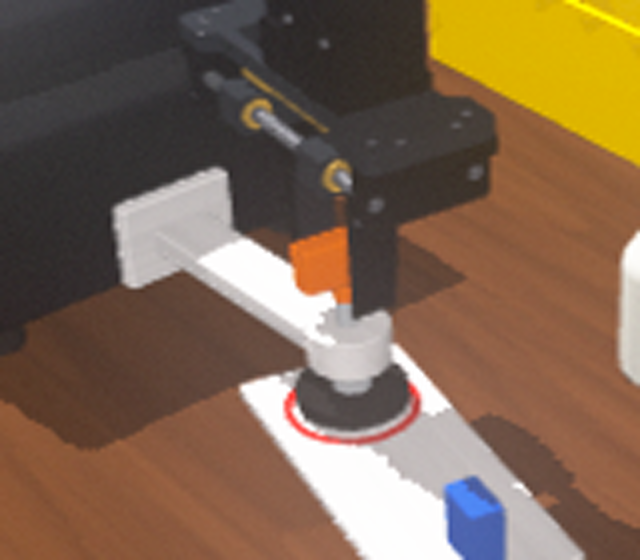

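View pics/wrist8.png

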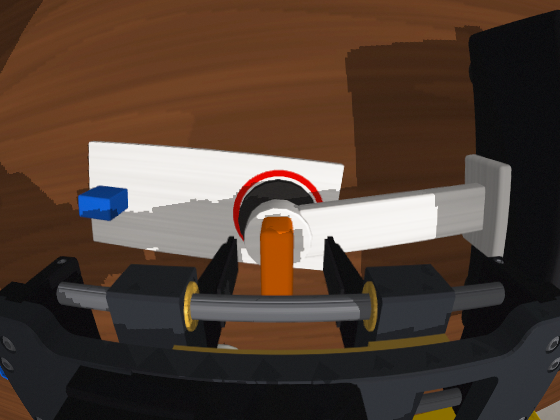

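{"op": "move_arm", "data": {
  "hand": [0.01, 0.01, 0.01, 0.01, 0.01],
  "dp": [
    [0, 0, 0],
    [0, 0, 0],
    [0, 0, 0],
    [0, 0, 0],
    [0, 0, 0]
  ],
  "turn": [0, 0, 0, 0, 0]
}}

```text
time_s: 10.85
eef_pos: [568.0, 33.9, 77.2]
tcp_rot: [0.741, 0.671, 0.0, 0.0]
force: [0.6, -0.8, 0.1]
opening: 0.232
```

{"op": "move_arm", "data": {
  "hand": [0.01, 0.01, 0.01, 0.01],
  "dp": [
    [0, 0, 0],
    [0, 0, 0],
    [0, 0, 0],
    [0, 0, 0]
  ],
  "turn": [0, 0, 0, 0]
}}

```text
time_s: 11.18
eef_pos: [567.9, 32.9, 77.3]
tcp_rot: [0.741, 0.671, -0.0, 0.0]
force: [-1.4, -8.8, 3.2]
opening: 0.162
```

```bash
cat >> h.py <<'E'
def tq(n=4):
    T=[];E=[];F=[]
    for k in range(n):
        s=bot.read_state();T.append(s["torque"]);E.append(s["effort"][5]);F.append(s["force"])
        if k<n-1: bot.get_image("side")
    s,R=st()
    print("t",round(s["time_s"],2),"pos",s["eef_pos"].round(1),"yaw",yaw(R).round(2),"op",s["opening"].round(3),"Tz",np.mean(T,0).round(3),"Tz each",np.round(T,3)[:,2],"e6",np.round(E,4),"F",np.mean(F,0).round(1),"q6",s["qpos"][5].round(3))
E
python3 -c "
from h import *
tq(4)"
```

```text
Traceback (most recent call last):
  File "h.py", line 45, in tq
    print("t",round(s["time_s"],2),"pos",s["eef_pos"].round(1),"yaw",yaw(R).round(2),"op",s["opening"].round(3),"Tz",np.mean(T,0).round(3),"Tz each",np.round(T,3)[:,2],"e6",np.round(E,4),"F",np.mean(F,0).round(1),"q6",s["qpos"][5].round(3))
                                                                                          ^^^^^^^^^^^^^^^^^^
AttributeError: 'float' object has no attribute 'round'
```

```bash
sed -i 's/s\["opening"\].round(3),"Tz"/round(s["opening"],3),"Tz"/' h.py
python3 -c "
from h import *
tq(4)"
```

```text
t 11.48 pos [567.9  32.8  77.2] yaw 84.35 op 0.169 Tz [-1.539  0.268 -0.063] Tz each [-0.054 -0.078 -0.073 -0.048] e6 [-0.0515 -0.0515 -0.0514 -0.0515] F [-1.2 -7.8  1.7] q6 -1.529
```

{"op": "move_arm", "data": {
  "hand": [0.01, 0.01, 0.01],
  "dp": [
    [-0.001, 0, 0],
    [-0.001, 0, 0],
    [-0.001, 0, 0]
  ],
  "turn": [0, 0, 0]
}}

```text
time_s: 11.73
eef_pos: [567.9, 32.5, 77.2]
tcp_rot: [0.741, 0.671, -0.0, 0.0]
force: [-1.0, -4.7, 2.3]
opening: 0.168
```

```bash

python3 -c "
from h import *
tq(4)"
```

```text
t 11.88 pos [567.8  32.6  77.2] yaw 84.35 op 0.164 Tz [-0.998  0.194 -0.061] Tz each [-0.085 -0.096 -0.046 -0.017] e6 [-0.0656 -0.062  -0.0632 -0.0652] F [-1.2 -5.2  2.3] q6 -1.53
```

{"op": "move_arm", "data": {
  "hand": [0.01, 0.01, 0.01],
  "dp": [
    [-0.0017, 0.0002, 0],
    [-0.0017, 0.0002, 0],
    [-0.0017, 0.0002, 0]
  ],
  "turn": [0, 0, 0]
}}

```text
time_s: 12.13
eef_pos: [567.9, 31.9, 77.2]
tcp_rot: [0.741, 0.671, 0.0, -0.0]
force: [-0.5, 4.1, 3.7]
opening: 0.164
```

```bash

python3 -c "
from h import *
tq(3)"
```

```text
t 12.23 pos [567.9  31.8  77.2] yaw 84.33 op 0.171 Tz [ 1.217  0.176 -0.051] Tz each [-0.077 -0.035 -0.042] e6 [-0.0738 -0.0751 -0.0748] F [-0.9  5.   4. ] q6 -1.533
```

{"op": "move_arm", "data": {
  "hand": [0.01, 0.01, 0.01, 0.01, 0.01],
  "dp": [
    [0.0008, 0, 0.0001],
    [0.0008, 0, 0.0003],
    [0.0008, 0, 0.0006],
    [0.0008, 0, 0.0008],
    [0.0008, 0, 0.0009]
  ],
  "turn": [0.04, 0.1, 0.18, 0.26, 0.3]
}}

```text
time_s: 12.65
eef_pos: [567.9, 32.1, 76.4]
tcp_rot: [0.834, 0.551, 0.0, -0.0]
force: [-1.5, 2.2, 4.1]
opening: 0.163
```

```bash

python3 -c "
from h import *
tq(3)"
```

```text
t 12.75 pos [567.9  32.1  76.4] yaw 67.12 op 0.169 Tz [ 0.516  0.239 -0.026] Tz each [ 0.048 -0.071 -0.055] e6 [-0.0565 -0.2473  0.725 ] F [-2.   2.4  4.2] q6 -1.231
```

```bash

python3 -c "
from h import *
tq(6)"
```

```text
t 13.0 pos [567.9  32.1  76.3] yaw 67.22 op 0.164 Tz [ 0.587  0.301 -0.07 ] Tz each [-0.055 -0.108 -0.039 -0.07  -0.062 -0.089] e6 [ 0.725   0.2807  0.0359 -0.0531 -0.1038 -0.0721] F [-1.9  2.4  4.8] q6 -1.233
```

{"op": "move_arm", "data": {
  "hand": [0.01, 0.01, 0.01, 0.01, 0.01],
  "dp": [
    [0, 0, 0.0001],
    [0, 0, 0.0002],
    [0, 0, 0.0003],
    [0, 0, 0.0005],
    [0, 0, 0.0006]
  ],
  "turn": [0.04, 0.08, 0.12, 0.16, 0.2]
}}

```text
time_s: 13.42
eef_pos: [568.0, 32.1, 75.8]
tcp_rot: [0.884, 0.467, 0.0, -0.0]
force: [-1.5, 2.7, 4.7]
opening: 0.165
```

```bash

python3 -c "
from h import *
tq(8)"
```

```text
t 13.77 pos [568.   32.1  75.7] yaw 55.75 op 0.167 Tz [ 0.639  0.3   -0.062] Tz each [-0.011 -0.011 -0.055 -0.07  -0.083 -0.115 -0.066 -0.085] e6 [-0.7495 -0.4109  0.5191  0.1332 -0.0256 -0.0688 -0.0789 -0.0812] F [-1.6  2.7  5.6] q6 -1.033
```

{"op": "move_arm", "data": {
  "hand": [0.01, 0.01, 0.01, 0.01, 0.01],
  "dp": [
    [0, 0, 0.0001],
    [0, 0, 0.0001],
    [0, 0, 0.0002],
    [0, 0, 0.0002],
    [0, 0, 0.0003]
  ],
  "turn": [0.02, 0.04, 0.06, 0.08, 0.1]
}}

```text
time_s: 14.18
eef_pos: [568.0, 32.1, 75.5]
tcp_rot: [0.906, 0.422, 0.0, -0.0]
force: [-1.7, 2.9, 5.5]
opening: 0.166
```

```bash

python3 -c "
from h import *
tq(6)"
```

```text
t 14.43 pos [568.   32.1  75.4] yaw 50.0 op 0.167 Tz [ 0.664  0.29  -0.057] Tz each [ 0.017  0.021 -0.053 -0.114 -0.12  -0.093] e6 [-0.3956 -0.2039  0.2256  0.0168 -0.0575 -0.0768] F [-1.6  2.9  5.6] q6 -0.933
```

```bash
python3 - <<'E'
from h import *
im=bot.get_image("side"); cv2.imwrite("pics/side9.png",cv2.resize(im[180:215,205:250,::-1],None,fx=14,fy=14,interpolation=cv2.INTER_CUBIC))
C=ray("side",(228,200))[0];A=np.array([568.7,33.2]);
th=np.linspace(0,2*np.pi,720)
def low(r,z):
    P=np.array([proj("side",(A[0]+r*np.cos(t),A[1]+r*np.sin(t),z)) for t in th]);return P[P[:,1].argmax()]
o=lambda p:((p-np.array([205,180]))*14).round(0)
print("ring outer low",o(low(36,8)),"inner?",o(low(33,8)))
for g in(0,1,2,3,4,5,6,8):print(g,o(low(30,8+g)))
E
```

```text
ring outer low [305. 432.] inner? [307. 420.]
0 [308. 408.]
1 [308. 402.]Traceback (most recent call last):
  File "<stdin>", line 9, in <module>
  File "<stdin>", line 6, in low
  File "h.py", line 18, in proj
    i=info or bot.camera_info(n);c=i["R"]@np.asarray(X,float)+i["t"];K=i["mtx"]
              ~~~~~~~~~~~~~~~^^^
ValueError: time passes only in moves, steps and waits
```

View pics/side9.png

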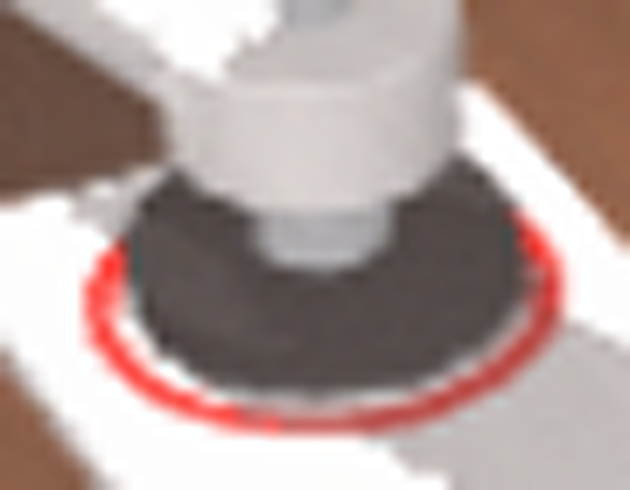

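{"op": "move_arm", "data": {
  "hand": [0.01, 0.01, 0.01, 0.01, 0.01],
  "dp": [
    [0, 0, 0.0001],
    [0, 0, 0.0002],
    [0, 0, 0.0003],
    [0, 0, 0.0005],
    [0, 0, 0.0006]
  ],
  "turn": [0.04, 0.08, 0.12, 0.16, 0.2]
}}

```text
time_s: 14.9
eef_pos: [568.1, 32.1, 74.9]
tcp_rot: [0.944, 0.329, 0.0, -0.0]
force: [-2.8, 3.1, 6.0]
opening: 0.167
```

```bash

python3 -c "
from h import *
tq(3)"
```

```text
t 15.0 pos [568.1  32.1  74.9] yaw 38.45 op 0.17 Tz [ 0.659  0.285 -0.061] Tz each [-0.024 -0.062 -0.098] e6 [-0.7512 -0.4122  0.5178] F [-1.9  2.7  6.2] q6 -0.731
```

{"op": "move_arm", "data": {
  "hand": [0.01, 0.01, 0.01, 0.01, 0.01],
  "dp": [
    [0, 0, 0.0001],
    [0, 0, 0.0002],
    [0, 0, 0.0002],
    [0, 0, 0.0003],
    [0, 0, 0.0003]
  ],
  "turn": [0.02, 0.04, 0.06, 0.08, 0.1]
}}

```text
time_s: 15.42
eef_pos: [568.1, 32.1, 74.6]
tcp_rot: [0.959, 0.282, 0.0, -0.0]
force: [-1.8, 3.6, 4.6]
opening: 0.16
```

```bash

python3 -c "
from h import *
tq(3)"
```

```text
t 15.52 pos [568.1  32.1  74.6] yaw 32.77 op 0.164 Tz [ 0.643  0.247 -0.004] Tz each [ 0.046  0.037 -0.095] e6 [-0.3558 -0.1866  0.2282] F [-1.2  3.1  5.2] q6 -0.632
```

{"op": "move_arm", "data": {
  "hand": [0.01, 0.01, 0.01, 0.01, 0.01],
  "dp": [
    [0, 0, 0.0001],
    [0, 0, 0.0002],
    [0, 0, 0.0002],
    [0, 0, 0.0003],
    [0, 0, 0.0003]
  ],
  "turn": [0.02, 0.04, 0.06, 0.08, 0.1]
}}

```text
time_s: 15.93
eef_pos: [568.1, 32.1, 74.3]
tcp_rot: [0.972, 0.234, 0.0, -0.0]
force: [-1.1, 2.8, 5.0]
opening: 0.167
```

```bash

python3 -c "
from h import *
tq(3)"
```

```text
t 16.03 pos [568.1  32.1  74.3] yaw 27.04 op 0.166 Tz [ 0.63   0.226 -0.032] Tz each [ 0.025 -0.042 -0.079] e6 [-0.3561 -0.187   0.2279] F [-1.6  2.9  6. ] q6 -0.532
```

{"op": "move_arm", "data": {
  "hand": [0.01, 0.01, 0.01, 0.01, 0.01],
  "dp": [
    [0, 0, 0.0001],
    [0, 0, 0.0002],
    [0, 0, 0.0002],
    [0, 0, 0.0003],
    [0, 0, 0.0003]
  ],
  "turn": [0.02, 0.04, 0.06, 0.08, 0.1]
}}

```text
time_s: 16.45
eef_pos: [568.1, 32.1, 74.0]
tcp_rot: [0.983, 0.185, 0.0, -0.0]
force: [-0.5, 3.4, 5.5]
opening: 0.166
```

```bash

python3 -c "
from h import *
tq(3)"
```

```text
t 16.55 pos [568.1  32.1  74. ] yaw 21.32 op 0.167 Tz [ 0.612  0.247 -0.038] Tz each [-0.009 -0.041 -0.065] e6 [-0.3564 -0.1871  0.2277] F [-1.1  3.   5.5] q6 -0.432
```

{"op": "move_arm", "data": {
  "hand": [0.01, 0.01, 0.01, 0.01, 0.01],
  "dp": [
    [0, 0, 0.0001],
    [0, 0, 0.0002],
    [0, 0, 0.0002],
    [0, 0, 0.0003],
    [0, 0, 0.0003]
  ],
  "turn": [0.02, 0.04, 0.06, 0.08, 0.1]
}}

```text
time_s: 16.97
eef_pos: [568.1, 32.1, 73.7]
tcp_rot: [0.991, 0.136, 0.0, -0.0]
force: [-0.9, 3.6, 5.5]
opening: 0.167
```

```bash

python3 -c "
from h import *
tq(3)"
```

```text
t 17.07 pos [568.1  32.1  73.7] yaw 15.58 op 0.167 Tz [ 0.572  0.252 -0.018] Tz each [ 0.027 -0.032 -0.047] e6 [-0.3567 -0.1874  0.2274] F [-1.   3.1  5.9] q6 -0.332
```

{"op": "move_arm", "data": {
  "hand": [0.01, 0.01, 0.01, 0.01, 0.01],
  "dp": [
    [0, 0, 0.0001],
    [0, 0, 0.0002],
    [0, 0, 0.0002],
    [0, 0, 0.0003],
    [0, 0, 0.0003]
  ],
  "turn": [0.02, 0.04, 0.06, 0.08, 0.1]
}}

```text
time_s: 17.48
eef_pos: [568.1, 32.1, 73.5]
tcp_rot: [0.996, 0.086, 0.0, -0.0]
force: [-2.1, 2.9, 5.5]
opening: 0.164
```

```bash

python3 -c "
from h import *
tq(3)"
```

```text
t 17.58 pos [568.2  32.1  73.4] yaw 9.86 op 0.167 Tz [ 0.547  0.223 -0.004] Tz each [ 0.015  0.028 -0.055] e6 [-0.3569 -0.1876  0.2272] F [-1.2  2.7  6.2] q6 -0.232
```

{"op": "move_arm", "data": {
  "hand": [0.01, 0.01, 0.01, 0.01, 0.01],
  "dp": [
    [0, 0, 0.0001],
    [0, 0, 0.0002],
    [0, 0, 0.0002],
    [0, 0, 0.0003],
    [0, 0, 0.0003]
  ],
  "turn": [0.02, 0.04, 0.06, 0.08, 0.1]
}}

```text
time_s: 18.0
eef_pos: [568.2, 32.1, 73.2]
tcp_rot: [0.999, 0.036, 0.0, -0.0]
force: [-1.7, 3.6, 5.1]
opening: 0.165
```

```bash

python3 -c "
from h import *
tq(3)"
```

```text
t 18.1 pos [568.2  32.1  73.2] yaw 4.13 op 0.17 Tz [ 0.555  0.253 -0.039] Tz each [ 0.046 -0.018 -0.145] e6 [-0.3571 -0.1881  0.227 ] F [-1.   2.9  5.7] q6 -0.132
```

{"op": "move_arm", "data": {
  "hand": [0.01, 0.01, 0.01, 0.01, 0.01],
  "dp": [
    [0, 0, 0.0001],
    [0, 0, 0.0002],
    [0, 0, 0.0002],
    [0, 0, 0.0003],
    [0, 0, 0.0003]
  ],
  "turn": [0.02, 0.04, 0.06, 0.08, 0.1]
}}

```text
time_s: 18.52
eef_pos: [568.2, 32.1, 72.9]
tcp_rot: [1.0, -0.014, 0.0, -0.0]
force: [-1.7, 2.4, 5.9]
opening: 0.166
```

```bash

python3 - <<'E'
from h import *
tq(3)
im=bot.get_image("side"); cv2.imwrite("pics/side10.png",cv2.resize(im[180:215,205:250,::-1],None,fx=14,fy=14,interpolation=cv2.INTER_CUBIC))
E
```

```text
t 18.62 pos [568.2  32.1  72.9] yaw -1.6 op 0.17 Tz [ 0.533  0.26  -0.03 ] Tz each [-0.024 -0.026 -0.041] e6 [-0.3372 -0.167   0.2452] F [-1.6  2.7  6.4] q6 -0.032
```

View pics/side10.png

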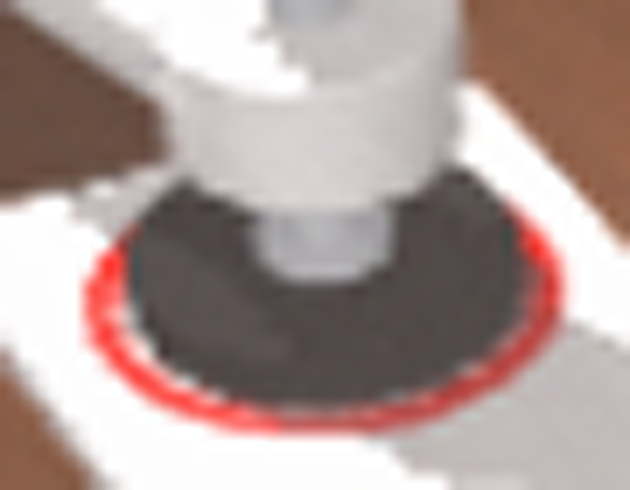

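{"op": "move_arm", "data": {
  "hand": [0.01, 0.01, 0.01, 0.01, 0.01],
  "dp": [
    [0, 0, 0.0001],
    [0, 0, 0.0002],
    [0, 0, 0.0002],
    [0, 0, 0.0003],
    [0, 0, 0.0003]
  ],
  "turn": [0.02, 0.04, 0.06, 0.08, 0.1]
}}

```text
time_s: 19.08
eef_pos: [568.2, 32.1, 72.7]
tcp_rot: [0.998, -0.064, 0.0, -0.0]
force: [-0.2, 2.9, 7.0]
opening: 0.164
```

```bash

python3 - <<'E'
from h import *
tq(7)
E
```

```text
t 19.38 pos [568.2  32.1  72.6] yaw -7.28 op 0.169 Tz [ 0.521  0.305 -0.004] Tz each [ 0.103  0.047 -0.063 -0.016 -0.036 -0.055 -0.01 ] e6 [-0.3077 -0.137   0.2741  0.0461 -0.0318 -0.0508 -0.0548] F [-1.2  3.3  6.8] q6 0.067
```

Contact is confirmed. Joint-6 effort was flat in free travel, then rose by 0.020 and then 0.030 N m, which is about 3.3 N on the pad. The side view also shows the gap closed. I'll release here.

{"op": "move_arm", "data": {
  "hand": [0.03, 0.05, 0.05, 0.05, 0.05],
  "dp": [
    [0, 0, 0],
    [0, 0, 0],
    [0, 0, 0],
    [0, 0, 0],
    [0, 0, 0]
  ],
  "turn": [0, 0, 0, 0, 0]
}}

```text
time_s: 19.8
eef_pos: [567.9, 31.9, 72.1]
tcp_rot: [0.998, -0.064, -0.0, -0.0]
force: [0.0, 0.8, 0.2]
opening: 0.462
```

{"op": "move_arm", "data": {
  "hand": [0.05, 0.05, 0.05, 0.05, 0.05],
  "dp": [
    [0, 0, -0.01],
    [0, 0, -0.03],
    [0, 0, -0.06],
    [0, 0, -0.09],
    [0, 0, -0.12]
  ],
  "turn": [0, 0, 0, 0, 0]
}}

```text
time_s: 20.22
eef_pos: [567.7, 31.9, 194.3]
tcp_rot: [0.998, -0.064, -0.0, -0.0]
force: [-0.3, -0.0, -0.1]
opening: 0.523
```

{"op": "move_arm", "data": {
  "hand": [0.05, 0.05, 0.05, 0.05, 0.05],
  "dp": [
    [0, 0.02, -0.01],
    [0, 0.05, -0.02],
    [0, 0.085, -0.03],
    [0, 0.12, -0.04],
    [0, 0.15, -0.04]
  ],
  "turn": [0, 0, 0, 0, 0]
}}

```text
time_s: 20.63
eef_pos: [548.9, -118.7, 235.1]
tcp_rot: [0.998, -0.064, 0.002, 0.001]
force: [0.0, 0.3, 0.4]
opening: 0.527
```

```bash

python3 - <<'E'
from h import *
to(568,-120,230)
im=bot.get_image("side"); cv2.imwrite("pics/side11.png",im[:,:,::-1])
cv2.imwrite("pics/side11c.png",cv2.resize(im[140:225,190:275,::-1],None,fx=7,fy=7,interpolation=cv2.INTER_CUBIC))
im=bot.get_image("wrist"); cv2.imwrite("pics/wrist11.png",im[:,:,::-1])
E
```

```text
t 20.63 pos [ 548.9 -118.7  235.1] yaw -7.32 op 0.527 F [0.  0.3 0.4] T [-0.114  0.022  0.004] q6 -0.2
dp [ 0.0191 -0.0012  0.0051] turn None
```

View pics/side11.png

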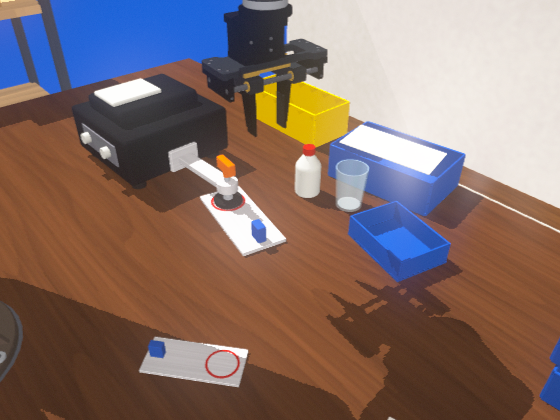

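View pics/side11c.png

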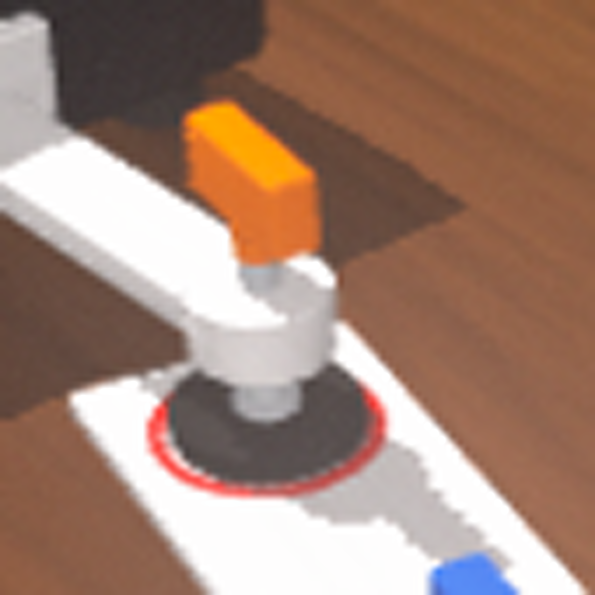

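View pics/wrist11.png

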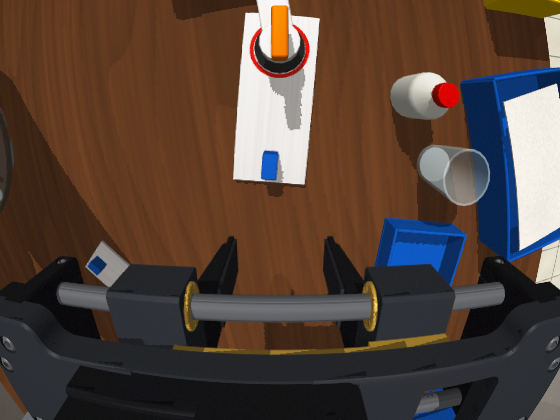

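The side and wrist views show the pad resting inside the red ring (side (228,200), wrist (279,50)). The wing has turned, the beaker, bottle and tray look undisturbed, and the gripper is clear. I'm letting the arm settle, then handing in.

{"op": "move_arm", "data": {
  "hand": [0.05, 0.05, 0.05],
  "dp": [
    [0, 0, 0],
    [0, 0, 0],
    [0, 0, 0]
  ],
  "turn": [0, 0, 0]
}}

```text
time_s: 20.98
eef_pos: [548.8, -115.8, 232.4]
tcp_rot: [0.998, -0.063, -0.0, -0.0]
force: [-1.0, -0.3, -0.6]
opening: 0.53
```

```bash

python3 - <<'E'
from h import *
to(568,-120,230)
print(bot.job_done())
E
```

```text
t 20.98 pos [ 548.8 -115.8  232.4] yaw -7.27 op 0.53 F [-1.  -0.3 -0.6] T [-0.104  0.065 -0.022] q6 -0.2
dp [0.0195 0.0017 0.0024] turn None
the job is handed in; nothing more can be done
None
```

The job is done and handed in at 21.0 s. I slid the larger plate under the foot by its blue block and let it go. Then I screwed the foot down about 1.6 rad clockwise until the pad first pressed, released the wing and backed clear.

**Plate position:** in the wrist view before I let the plate go, the ring centre was at (568.8, 33.6) and the pad axis at about (568.7, 33). The final pictures show the pad inside the ring.

**Contact:** joint-6 effort was steady in free travel, to about 0.0003 N m per step. It then rose by 0.020 and 0.030 N m over the last two 0.1 rad steps, which I read as about 3 N on the pad. The side view agreed, with the pad's edge reaching the plate.

**What disagreed:**
- **Wrist torque:** the moment reading was too noisy (about ±0.04 N m, with an offset) to show first touch on its own. It read +0.10 N m in the last step, against about 0.02 N m in free travel.
- **Gap estimate:** my picture estimate put the remaining gap at 2.8 mm, but contact came after about 2.3 to 2.6 mm.
- **Wing centre:** the jaws settled about 1 mm off the wing centre I had measured, so I re-centred them before turning.

The beaker, bottle and tray looked undisturbed in the last pictures.

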